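# Open the stethoscope dryer's air damper one turn and start its fan

## Task

Start the chestpiece dryer: push the damper's hand wheel round by the black handle on its spoke, anticlockwise seen from above, through exactly one full turn so that the handle comes back to where it began, and then push the black toggle on the steel panel fully down to switch the drying fan on. Do it all by pushing with the fingertips or the outside of the fingers, gripping nothing, and leave everything else on the counter and on the dryer where it stands.

Things in the scene. Friction and masses are not known exactly. Their poses are not given: they have to be found in the camera images.
- wheel (a joint): The damper's chrome hand wheel, 136 mm across, three spokes, vertical axis, on top of the dryer. Value in rad: 0 at the start (shut against its stop, cannot go clockwise), growing anticlockwise seen from above; one full turn is 6.283, the thread ends at 18.85. Stiff screw valve: the handle needs about 4 N sideways, and the wheel stays where it is left, without coasting.
- wheel_hub (a point): Point on the wheel's vertical axis, level with the top of the rim. The hub is 34 mm across, its top 7 mm above this point; the brass spindle end stands 15 mm above this point and rises 6 mm per turn.
- wheel_handle (a point): Centre of the black handle, an upright revolving grip 24 mm in diameter, 58 mm tall, on the rim at the end of one spoke, 62 mm from the wheel's axis. Point on the grip's axis, 29 mm below its top, 31 mm above the top of the rim. Starts in any direction from the hub and goes round with the wheel. Nothing else rises above the rim near it but hub and spindle.
- dryer: Fixed stainless dryer box, 240 x 420 x 110 mm (x, y, z), origin under its middle; the hand wheel stands on its -y end, 105 mm from the middle, the drying grille is on its +y half; a duct stub 90 mm in diameter sticks out 56 mm at its -y end.
- toggle (a joint): The fan's toggle on the steel panel. Value in rad: 0 is up (off, leaning 25 degrees above level), 0.88 is fully down against its stop (on, 25 degrees below level). It is stiff, without a spring: about 3 to 4 N down on its end moves it, all the way, and it stays where it is left.
- toggle_tip (a point): Centre of the toggle's thick end: a chunky black tapered bat 56 mm long and 24 mm thick at the end, sticking out from the panel. The point is 47 mm from the pivot, 9 mm short of the bat's end; it drops 40 mm from off to on, on an arc about the pivot.
- toggle_pivot (a point): The toggle's pivot, 6 mm in front of the steel panel's face, 150 mm above the counter. Panel 150 x 115 mm, facing -y, turned up to 7 degrees with its wall (this point's x runs along the wall, y into it). The cream wall is 300 mm long, 30 mm thick, its top 45 mm above the pivot. A round nut 28 mm across surrounds the pivot.
- chestpiece: Bystander, loose: rose-pink stethoscope chestpiece, 46 mm across, 29 mm tall, stem along its x, lying on the dryer's grille. Origin: centre of its underside.
- bell: Bystander, loose: chrome paediatric bell, 34 mm across, 22 mm tall, stem along its x, lying on the dryer's grille. Origin: centre of its underside.
- dish_lower: Bystander, loose: lower one of two nested stainless kidney dishes, 200 x 110 x 40 mm, long side along its y. Origin: under its middle.
- dish_upper: Bystander, loose: upper kidney dish, same size, nested 9 mm higher in the lower one. Origin: under its middle.
- wipes: Bystander, loose: white wipes canister, 96 mm across, 170 mm tall. Origin: centre of its underside.
- sanitiser: Bystander, loose: hand sanitiser bottle, 60 mm across, 150 mm tall. Origin: centre of its underside.
- eartip_jar: Bystander, loose: glass jar of ear tips, 68 mm across, 75 mm tall. Origin: centre of its underside.

How it is judged:
On the way, in this order (a step that is already met when the one before it is completed fails the run):
1. the hand wheel stands at one full turn, within 11 degrees (value of joint wheel between 6.09 and 6.48 rad), for 0.2 s.
2. the toggle is down (fan on) (value of joint toggle above 0.72 rad), for 0.2 s.
At the end, for the whole second after the job is handed in: The hand wheel rests one full turn anticlockwise from its start, within 11 degrees (0.19 rad); the toggle is fully down; each bystander stands within 20 mm of where it was (all of step 1 and velocity of joint wheel between -0.05 and 0.05 rad/s and value of joint toggle above 0.72 rad and distance of each of chestpiece, bell, dish_lower, dish_upper, wipes, sanitiser, eartip_jar from where it was at the start of the episode below 0.02 m); the robot touches nothing.
It fails at once if the wheel's handle is taken between the fingers instead of being pushed (horizontal distance between the grasp point and wheel_handle below 0.013 m and z of the grasp point in the frame of wheel_handle below 0.044 m and contact force between the fingers and anything else above 3 N).
It fails at once if the toggle is taken between the fingers instead of being pushed (distance between the grasp point and toggle_tip below 0.02 m and contact force between the fingers and anything else above 3 N).
It fails at once if a bystander (chestpiece, bell, dish, canister, bottle or jar) is shoved, lifted or knocked over: moved more than 20 mm (distance of any of chestpiece, bell, dish_lower, dish_upper, wipes, sanitiser, eartip_jar from where it was at the start of the episode above 0.02 m).
It also fails if it takes over 62 s, if anything falls off the work surface, if the arm or the gripper's body presses on something with over 40 N, if the wrist force passes 120 N, or if a joint passes its speed limit or range.

## Robot

A 6-joint arm with a two-finger parallel gripper is mounted at the origin on the work surface. World frame = base frame: x ahead of the robot, y to its left, z up, the work surface at z = 0. Lengths are in m, angles in rad, forces in N, time in s.
With the tool pointing down it reaches from about 0.275 to 1 m from the base axis. Payload 8.4 kg.
Tool frame: the origin (TCP) lies at the very end of the fingers, on their centre line; the grasp point (between the pads) lies 19 mm behind it (r.pinch_z is the z of the grasp point in the tool frame, in m); z points along the fingers, y is the direction in which the jaws open and shut (so a half turn about z gives the same grasp; the last joint's range is limited). The gripper opens to 85 mm and grips with 20 to 120 N. Pads are 22 mm wide; open, the fingers measure 114 mm over their backs; the gripper's body (76 mm by 85 mm) begins 54 mm behind the grasp point. The pads swing forward as they close: fully open they stand 13 mm farther back than shut.
Start: joints at [1.286, 0.353, 1.633, -0, 1.155, -0.002], TCP at [0.174, 0.6, 0.231] pointing down, gripper open.
Joint ranges: [-2.63, 2.63], [-0.92, 2.1], [0.06, 2.66], [-1.3, 4.44], [0, 2.69], [-3.02, 3.02]. Speed limits (rad/s): [2.22, 2.22, 2.79, 3.14, 3.14, 3.14].

## Interface

Orientations are given as a unit quaternion [w, x, y, z].
In Python, from bench import r gives the robot as it stands.
- The arm moves only by the tool drive_tool, never from a script. Its argument "increments" is a list of rows, each a list of 2 entries, a list of its own where there are three numbers: the shift along the tool's x, y, z in m, then the turn about the tool's z in rad. In form: [[[dx, dy, dz], spin], ...]. A call has 1 to 20 rows; each row is the pose to reach, as a shift and turn from the pose measured when the call began, along the tool's axes at that moment; what a row does not reach only later rows make up. A row lasts 1/10 s, in which the tool goes at most 50 mm and 8.59 degrees, less where a joint would pass 70% of its speed; a pose out of reach is approached as far as the arm can. A call with a gripper value outside its range is refused whole. "hand" is the opening, from 0 (shut) to 1 (fully open), set as the call begins (left out, the last holds). The fingers move at their own pace and stop on an object; "force" is the grip in N (left out, the last holds). Time passes only in rows, so rows that repeat a pose let the fingers close. It gives the time, the measured TCP pose, the force and the opening at its end, in the units of the state.
- r.get_state(): the state, without advancing time (a new reading comes with each control period).
- r.snapshot(name): name is "side" or "top" or "wrist"; returns (picture, depth): 480x640x3 uint8, red, green, blue; 480x640 float32, m along the optical axis (not along the pixel's ray), 0 where there is no reading.
- r.calibration(name): a dict with "fov_y" (degrees; the focal length in pixels is half the picture's height over the tangent of half this angle, whatever the lens; pixels are square), "cx", "cy" (the principal point, pixels), "T" (4x4, takes a point from camera to world coordinates). Camera axes: x right, y down, z forward; pixel columns grow to the right and rows downward; lengths in m; the calibration is good to about 2 mm. A picture is of the moment at which its call begins: read the wrist's pose just before it. calibration takes no time and is no camera call; for the wrist camera it gives the pose at the moment of the call.
- r.finish_job(): hands the job in, once; it reports no verdict.
The state is a dict: "clock": time; "joint_pos": joint angles; "joint_vel": joint speeds; "joint_torque": joint torques, N m; "ee_pos": TCP position; "orientation": TCP orientation; "ft_force": force on the tool from outside, world axes, zero at the start; "wrist_torque": the same for the moment, N m; "finger_gap": opening from 0.0 (shut) to 1.0 (fully open).
Only numpy, scipy, OpenCV 4.12 (cv2) and the standard library are available. Lean on these libraries where they do the work, as an engineer would, in place of code of your own. Each camera call takes 0.05 s, during which the arm holds its last target. There are 200 camera calls.

## Working session

There is one attempt and no reset: what is moved stays moved. The work goes in short steps, Python scripts to look and compute and a tool call to move; the robot and the scene stay as the last step left them, time stands still between calls to the robot, and variables do not carry over. Pictures are saved under pics/ and viewed, about 8 in all and at most 12, crops included, and the job is handed in when it is done.

Besides the shell and the picture viewer there is one more tool, called after "Emit:" in YAML: its name, and indented under it one key for each argument. drive_tool: Moves the arm, as the interface text tells. Its arguments: {"type":"object","properties":{"increments":{"type":"array"},"hand":{"type":"number"},"force":{"type":"number"}},"required":["increments"]}

```bash
mkdir -p pics; cat > h.py <<'E'
import numpy as np, cv2
from bench import r
def cloud(n):
    c=r.calibration(n); p,d=r.snapshot(n)
    f=240/np.tan(np.radians(c["fov_y"])/2)
    v,u=np.mgrid[0:480,0:640]
    P=np.stack([(u-c["cx"])/f*d,(v-c["cy"])/f*d,d,np.ones_like(d)],-1)@np.array(c["T"]).T
    return p,d,P[...,:3]
def proj(n,X):
    c=r.calibration(n); f=240/np.tan(np.radians(c["fov_y"])/2)
    q=np.linalg.inv(np.array(c["T"]))@np.append(X,1); return q[0]/q[2]*f+c["cx"],q[1]/q[2]*f+c["cy"]
E
python3 - <<'E'
from h import *
for n in("top","side"):
    p,d,P=cloud(n); cv2.imwrite(f"pics/{n}0.png",p[...,::-1]); np.savez(f"{n}0.npz",p=p,P=P,d=d)
    c=r.calibration(n);print(n,c["fov_y"],np.round(c["T"],3).tolist())
print(r.get_state())
E
```

```text
top 44.718314468693634 [[-0.019, -0.997, 0.069, 0.372], [-1.0, 0.019, -0.007, -0.029], [0.005, -0.069, -0.998, 1.761], [0.0, 0.0, 0.0, 1.0]]
side 50.25518557675356 [[-0.956, -0.213, 0.2, 0.253], [-0.292, 0.725, -0.624, 0.727], [-0.012, -0.655, -0.755, 1.07], [0.0, 0.0, 0.0, 1.0]]
{'clock': 0.1, 'joint_pos': array([ 1.28558278e+00,  3.53569912e-01,  1.63405865e+00, -1.12117378e-05,
        1.15522014e+00, -2.40125991e-03]), 'joint_vel': array([-8.66142692e-04, -1.69069854e-03, -3.02384824e-03, -3.60807211e-05,
       -3.15763145e-04, -2.23102451e-03]), 'joint_torque': array([-6.27218415e-04, -6.06358624e+01, -3.42819750e+01, -1.74039513e-05,
        3.88097571e-03,  1.14152246e-05]), 'ee_pos': array([0.17429309, 0.5997547 , 0.23064285]), 'orientation': array([-8.49295723e-05,  1.40933093e-01,  9.90018924e-01, -6.22278881e-04]), 'ft_force': array([ 0.51530056,  0.98522964, -0.3917542 ]), 'wrist_torque': array([ 0.01370441,  0.00196438, -0.06025935]), 'finger_gap': 0.999183044988143}
```

View pics/top0.png

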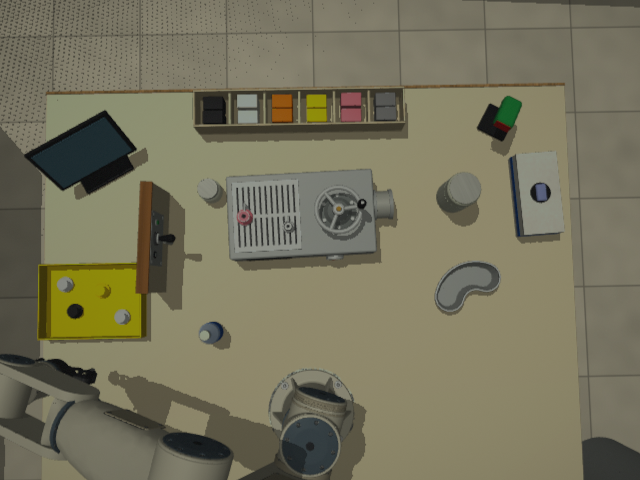

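View pics/side0.png

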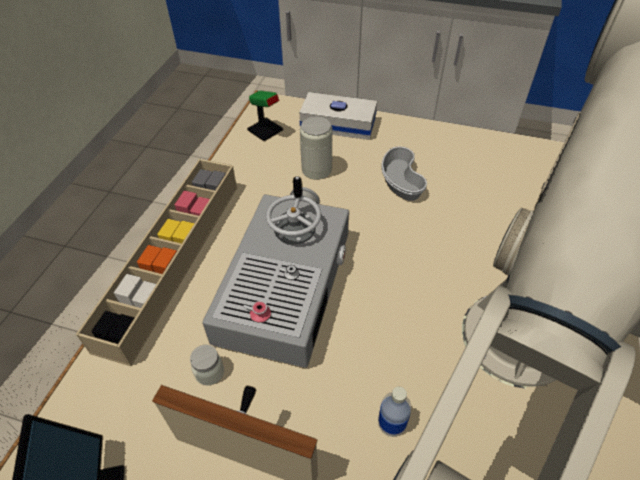

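Top view: hub at about (339,210), handle (362,203), toggle end (170,239), wall at columns 138–152. Side view: handle (297,187), toggle (248,398).

```bash
python3 - <<'E'
from h import *
Z=np.load("top0.npz");p,P,d=Z["p"].astype(int),Z["P"],Z["d"]
S=np.load("side0.npz");ps,Ps=S["p"].astype(int),S["P"]
def rep(name,m,P):
    q=P[m]; print(name,m.sum(),"med",np.round(np.median(q,0),4),"min",np.round(q.min(0),4),"max",np.round(q.max(0),4))
def box(u0,u1,v0,v1):
    m=np.zeros((480,640),bool);m[v0:v1,u0:u1]=1;return m
# wheel rim from top: height band
b=box(305,380,178,245)
hist,e=np.histogram(P[...,2][b&(d>0)],bins=np.arange(.09,.28,.01));print(list(zip(np.round(e,2),hist)))
dark=p.max(-1)<50
rep("handle top",b&dark&(P[...,2]>.15),P)
hs=box(285,310,170,205)&(ps.max(-1)<50); rep("handle side",hs,Ps)
# rim : ellipse fit
m=b&(P[...,2]>.135)&~dark
c,_=cv2.findContours(m.astype(np.uint8),cv2.RETR_EXTERNAL,cv2.CHAIN_APPROX_NONE)
c=max(c,key=cv2.contourArea);print("rim ell",cv2.minEnclosingCircle(c),cv2.fitEllipse(c)); rep("rim",m,P)
brass=b&(p[...,0]-p[...,2]>50);rep("brass",brass,P);print(np.argwhere(brass).mean(0) if brass.any() else 0)
rep("toggle top",box(154,182,225,255)&dark&(P[...,2]>.08),P)
rep("toggle side",box(235,262,380,415)&(ps.max(-1)<50),Ps)
w=box(130,160,175,300)&(P[...,2]>.17); rep("wall top",w,P)
q=P[w][:,:2]; print("wall dir",cv2.fitLine(q.astype(np.float32),cv2.DIST_HUBER,0,.01,.01).ravel()); print(np.round(cv2.boxPoints(cv2.minAreaRect(q.astype(np.float32))),3))
w=box(225,378,165,262)&(abs(P[...,2]-.11)<.012); rep("dryer",w,P);print(np.round(cv2.boxPoints(cv2.minAreaRect(P[w][:,:2].astype(np.float32))),3))
for n,(u,v) in dict(wipes=(463,190),jar=(207,188),san=(207,336),dish=(467,285)).items(): print(n,np.round(P[v,u],3))
E
```

```text
[(np.float64(0.09), np.int64(100)), (np.float64(0.1), np.int64(1679)), (np.float64(0.11), np.int64(1537)), (np.float64(0.12), np.int64(325)), (np.float64(0.13), np.int64(178)), (np.float64(0.14), np.int64(7)), (np.float64(0.15), np.int64(48)), (np.float64(0.16), np.int64(577)), (np.float64(0.17), np.int64(210)), (np.float64(0.18), np.int64(20)), (np.float64(0.19), np.int64(3)), (np.float64(0.2), np.int64(5)), (np.float64(0.21), np.int64(14)), (np.float64(0.22), np.int64(43)), (np.float64(0.23), np.int64(6)), (np.float64(0.24), np.int64(0)), (np.float64(0.25), np.int64(0)), (np.float64(0.26), np.int64(0)), (np.float64(0.27), np.int64(0))]
handle top 56 med [ 0.5854 -0.1457  0.2231] min [ 0.5649 -0.157   0.1662] max [ 0.6003 -0.0891  0.2332]
handle side 137 med [ 0.5848 -0.137   0.2004] min [ 0.5764 -0.148   0.1633] max [ 0.5974 -0.1313  0.2283]
rim ell ((339.22222900390625, 208.92591857910156), 25.727638244628906) ((337.6060485839844, 210.37852478027344), (45.8716926574707, 47.35901641845703), 98.65673828125)
rim 953 med [ 0.58   -0.0808  0.1669] min [ 0.3723 -0.1548  0.1351] max [ 0.646  -0.0204  1.7607]
brass 14 med [ 0.5807 -0.0876  0.1818] min [ 0.3723 -0.0918  0.1765] max [ 0.5857 -0.0289  1.7607]
[208.28571429 338.5       ]
toggle top 297 med [0.508  0.4188 0.1558] min [0.4674 0.3627 0.0803] max [0.5555 0.4247 0.1878]
toggle side 211 med [0.5061 0.3893 0.1733] min [0.2535 0.3707 0.1582] max [0.5159 0.7269 1.07  ]
wall top 1686 med [0.5094 0.4355 0.1938] min [ 0.3614 -0.0289  0.1701] max [0.6629 0.4616 1.7607]
wall dir [ 0.99892867 -0.04627687  0.49929082  0.43638736]
[[ 0.361  0.461]
 [ 0.372 -0.029]
 [ 0.674 -0.022]
 [ 0.662  0.469]]
dryer 10676 med [0.5729 0.0365 0.1108] min [ 0.4496 -0.202   0.098 ] max [0.7039 0.2309 0.122 ]
[[ 0.449  0.224]
 [ 0.466 -0.208]
 [ 0.706 -0.199]
 [ 0.69   0.233]]
wipes [ 0.628 -0.433  0.166]
jar [0.663 0.291 0.071]
san [0.241 0.278 0.154]
dish [ 0.366 -0.476  0.005]
```

Emit:
drive_tool:
  increments:
    - [[0,0,-0.05],0.15]
    - [[0,0,-0.1],0.3]
    - [[0,0,-0.1],0.45]
    - [[-0.363,-0.259,-0.1],2.2]
    - [[-0.363,-0.259,-0.1],2.2]
    - [[-0.363,-0.259,-0.1],2.2]
    - [[-0.363,-0.259,-0.1],2.2]
    - [[-0.363,-0.259,-0.1],2.2]
    - [[-0.363,-0.259,-0.1],2.2]
    - [[-0.363,-0.259,-0.1],2.2]
    - [[-0.363,-0.259,-0.1],2.2]
    - [[-0.363,-0.259,-0.1],2.2]
    - [[-0.363,-0.259,-0.1],2.2]
    - [[-0.363,-0.259,-0.1],2.2]
    - [[-0.363,-0.259,-0.1],2.2]
    - [[-0.363,-0.259,-0.1],2.2]
    - [[-0.363,-0.259,-0.1],2.2]
    - [[-0.363,-0.259,-0.1],2.2]
  hand: 0

```text
clock: 1.9
ee_pos: [0.4505, 0.25, 0.3309]
orientation: [0.001, 0.946, 0.325, -0.0]
ft_force: [-0.2, 0.3, -0.6]
finger_gap: -0.002
```

```bash
cat >> h.py <<'E'
from scipy.spatial.transform import Rotation as R
def rows(targets):
    "targets: (x,y,z,az deg of tool -y). prints rows rel. to present pose"
    s=r.get_state(); q=s["orientation"]; M=R.from_quat(np.roll(q,-1)).as_matrix(); p=s["ee_pos"]
    az0=np.degrees(np.arctan2(-M[1,1],-M[0,1])); out=[]; last=None
    for x,y,z,az in targets:
        d=M.T@(np.array([x,y,z])-p); k=-np.radians((az-az0+180)%360-180)
        out.append([[round(float(a),3) for a in d],round(float(k),2)])
    print("az0",round(az0,1),"j6",round(s["joint_pos"][5],2)); print(str(out).replace("'",""))
E
python3 - <<'E'
from h import *
rows([(0.53,-.15,.33,2)])
E
```

```text
az0 127.9 j6 1.41
[[[-0.183, 0.364, 0.001], 2.2]]
```

Emit:
drive_tool:
  increments:
    - [[-0.183,0.364,0],2.2]
    - [[-0.183,0.364,0],2.2]
    - [[-0.183,0.364,0],2.2]
    - [[-0.183,0.364,0],2.2]
    - [[-0.183,0.364,0],2.2]
    - [[-0.183,0.364,0],2.2]
    - [[-0.183,0.364,0],2.2]
    - [[-0.183,0.364,0],2.2]
    - [[-0.183,0.364,0],2.2]
    - [[-0.183,0.364,0],2.2]
    - [[-0.183,0.364,0],2.2]
    - [[-0.183,0.364,0],2.2]
    - [[-0.183,0.364,0],2.2]
    - [[-0.183,0.364,0],2.2]
    - [[-0.183,0.364,0],2.2]
    - [[-0.183,0.364,0],2.2]
    - [[-0.183,0.364,0],2.2]

```text
clock: 3.6
ee_pos: [0.5297, -0.1496, 0.3313]
orientation: [0.001, 0.72, -0.694, 0.0]
ft_force: [0.2, -0.0, -0.4]
finger_gap: 0.001
```

```bash
python3 - <<'E'
from h import *
p,d,P=cloud("wrist"); cv2.imwrite("pics/w1.png",p[...,::-1]); np.savez("w1.npz",p=p,P=P,d=d)
s=r.get_state(); print(s["ee_pos"],s["joint_pos"])
T=np.array(r.calibration("wrist")["T"]);print(np.round(T,3).tolist())
pi=p.astype(int)
dark=(pi.max(-1)<60)&(P[...,2]>.17)&(abs(P[...,0]-.585)<.05)&(abs(P[...,1]+.148)<.05)
q=P[dark];print("handle",len(q),np.median(q,0) if len(q) else 0)
t=q[q[:,2]>np.percentile(q[:,2],90)-.004] if len(q) else q
if len(t): print("top",len(t),t.min(0),t.max(0),t.mean(0))
rim=(abs(P[...,2]-.165)<.006)&(np.hypot(P[...,0]-.581,P[...,1]+.088)<.09)&(np.hypot(P[...,0]-.581,P[...,1]+.088)>.045)
q=P[rim];A=np.c_[q[:,:2]*2,np.ones(len(q))];x=np.linalg.lstsq(A,(q[:,:2]**2).sum(1),rcond=None)[0]
print("rim",len(q),q[:,2].max(),np.percentile(q[:,2],[50,90]),x[:2],np.sqrt(x[2]+x[0]**2+x[1]**2))
E
```

```text
[ 0.5296764  -0.14958422  0.33130068] [-2.77092463e-01  1.53652938e-01  1.67238812e+00 -1.44728058e-03
  1.31575690e+00  2.82901765e+00]
[[-0.999, -0.034, -0.011, 0.533], [-0.036, 0.95, 0.31, -0.229], [0.0, 0.311, -0.951, 0.474], [0.0, 0.0, 0.0, 1.0]]
handle 23492 [ 0.55829336 -0.15914277  0.39633981]
top 5170 [ 0.53501901 -0.16695228  0.40680255] [ 0.58813919 -0.15389261  0.41766818] [ 0.55669677 -0.16220261  0.41080676]
rim 5413 0.17092669575646258 [0.1662909  0.16770778] [ 0.58015828 -0.08830851] 0.06105971531750685
```

View pics/w1.png

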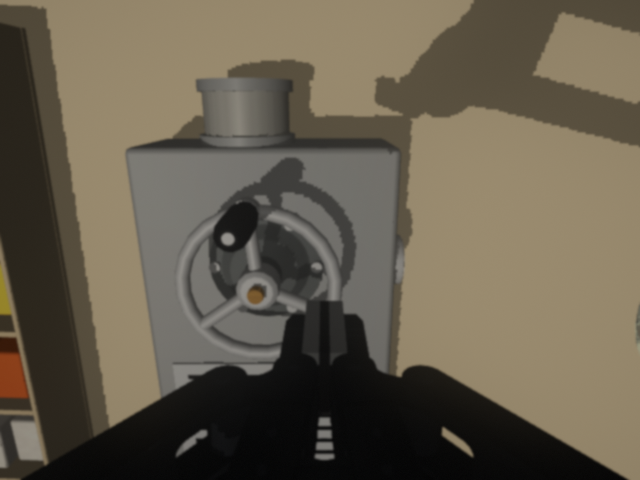

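```bash
python3 - <<'E'
from h import *
Z=np.load("w1.npz");p,P=Z["p"].astype(int),Z["P"]
ok=np.zeros((480,640),bool);ok[195:260,205:265]=1
q=P[ok&(p.max(-1)<70)&(P[...,2]>.18)&(P[...,2]<.25)]
print(len(q),np.percentile(q,[2,50,98],axis=0).round(4))
t=q[q[:,2]>.222];print("top",t.min(0),t.max(0),t.mean(0))
f=P[280:478,250:400].reshape(-1,3);f=f[(f[:,2]>.325)]
for z in np.arange(.33,.43,.008):
    g=f[abs(f[:,2]-z)<.004]
    if len(g): print(round(z-.331,3),len(g),np.percentile(g[:,0],[1,99]).round(4)-.5297,np.percentile(g[:,1],[1,50]).round(4)+.1496)
E
```

```text
1427 [[ 0.5777 -0.1586  0.183 ]
 [ 0.5852 -0.1526  0.2216]
 [ 0.5979 -0.1387  0.228 ]]
top [ 0.57853432 -0.15753554  0.22201546] [ 0.59993158 -0.13645318  0.22886542] [ 0.58829313 -0.14839435  0.22546517]
-0.001 12 [-0.005   0.0066] [-0.0099 -0.0098]
0.007 556 [-0.0117  0.0128] [-0.0109 -0.01  ]
0.015 915 [-0.0127  0.0138] [-0.0108 -0.007 ]
0.023 1067 [-0.0128  0.0139] [-0.0109 -0.0092]
0.031 952 [-0.0128  0.0138] [-0.011  -0.0099]
0.039 1625 [-0.0177  0.019 ] [-0.0126 -0.0073]
0.047 3257 [-0.0192  0.0204] [-0.0132 -0.0106]
0.055 2391 [-0.018   0.0192] [-0.0122 -0.011 ]
0.063 1108 [-0.0147  0.0167] [-0.0169 -0.0153]
0.071 3683 [-0.0144  0.0164] [-0.0173 -0.0158]
0.079 4354 [-0.0131  0.015 ] [-0.0173 -0.0157]
0.087 799 [-0.0122  0.0142] [-0.0175 -0.0161]
```

```bash
cat >> h.py <<'E'
HUB=np.array([.580,-.088]);PHI=np.radians(-82)
def circ(th,off=.025,z=.2):
    a=PHI+np.radians(th); az=4+th*326/360; n=np.array([np.cos(np.radians(az)),np.sin(np.radians(az))])
    H=HUB+.062*np.array([np.cos(a),np.sin(a)]); F=H-off*n; return F[0],F[1],z,az
E
python3 - <<'E'
from h import *
rows([circ(0,.04,.33),circ(0,.04,.2),circ(0)]+[circ(t) for t in np.arange(5,40,5)])
E
```

```text
az0 2.1 j6 2.83
[[[0.003, -0.019, 0.001], -0.03], [[0.003, -0.019, 0.131], -0.03], [[0.003, -0.034, 0.131], -0.03], [[0.004, -0.04, 0.131], -0.11], [[0.004, -0.045, 0.131], -0.19], [[0.005, -0.051, 0.131], -0.27], [[0.004, -0.056, 0.131], -0.35], [[0.004, -0.062, 0.131], -0.43], [[0.002, -0.067, 0.131], -0.51], [[0.001, -0.072, 0.131], -0.59]]
```

Emit:
drive_tool:
  increments:
    - [[0.003,-0.019,0],-0.03]
    - [[0.003,-0.019,0.045],-0.03]
    - [[0.003,-0.019,0.09],-0.03]
    - [[0.003,-0.019,0.131],-0.03]
    - [[0.003,-0.019,0.131],-0.03]
    - [[0.003,-0.027,0.131],-0.03]
    - [[0.003,-0.034,0.131],-0.03]
    - [[0.004,-0.04,0.131],-0.11]
    - [[0.004,-0.045,0.131],-0.19]
    - [[0.005,-0.051,0.131],-0.27]
    - [[0.004,-0.056,0.131],-0.35]
    - [[0.004,-0.062,0.131],-0.43]
    - [[0.002,-0.067,0.131],-0.51]
    - [[0.001,-0.072,0.131],-0.59]
    - [[0.001,-0.072,0.131],-0.59]

```text
clock: 5.15
ee_pos: [0.6035, -0.1486, 0.2026]
orientation: [0.001, 0.891, -0.454, 0.002]
ft_force: [-1.5, -2.1, 0.8]
finger_gap: -0.002
```

```bash
python3 - <<'E'
from h import *
s=r.get_state();print(s["ee_pos"],s["ft_force"],circ(35))
p,d,P=cloud("top");cv2.imwrite("pics/t1.png",cv2.resize(p[150:270,280:420,::-1],(700,600)))
rows([circ(t) for t in np.arange(40,135,5)])
E
```

```text
[ 0.60348077 -0.14855094  0.20262002] [-1.49819889 -2.13848146  0.79902171] (np.float64(0.6019803957032059), np.float64(-0.14793049116969537), 0.2, 35.69444444444444)
az0 35.8 j6 2.27
[[[-0.0, -0.005, 0.002], -0.08], [[0.0, -0.01, 0.002], -0.16], [[0.001, -0.016, 0.002], -0.24], [[0.0, -0.021, 0.002], -0.31], [[-0.001, -0.026, 0.002], -0.39], [[-0.002, -0.032, 0.002], -0.47], [[-0.004, -0.037, 0.002], -0.55], [[-0.006, -0.042, 0.002], -0.63], [[-0.008, -0.047, 0.002], -0.71], [[-0.011, -0.051, 0.002], -0.79], [[-0.015, -0.055, 0.002], -0.87], [[-0.018, -0.059, 0.002], -0.95], [[-0.022, -0.063, 0.002], -1.03], [[-0.027, -0.066, 0.002], -1.1], [[-0.031, -0.069, 0.002], -1.18], [[-0.036, -0.071, 0.002], -1.26], [[-0.041, -0.073, 0.002], -1.34], [[-0.046, -0.074, 0.002], -1.42], [[-0.051, -0.075, 0.002], -1.5]]
```

View pics/t1.png

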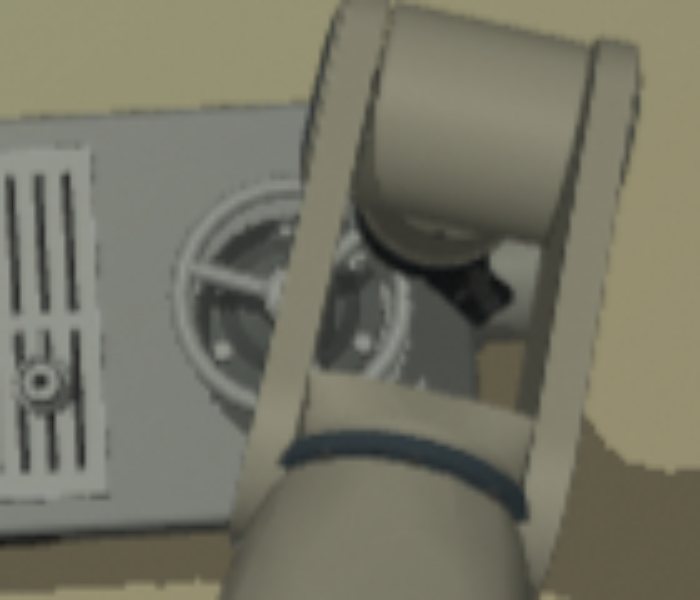

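The crop shows one spoke pointing left at roughly 170° in the image, which agrees with about 35° of turn. The arm hides the handle, at about (390,210) in the crop. I'll continue.

Emit:
drive_tool:
  increments:
    - [[0,-0.005,0.002],-0.08]
    - [[0,-0.01,0.002],-0.16]
    - [[0.001,-0.016,0.002],-0.24]
    - [[0,-0.021,0.002],-0.31]
    - [[-0.001,-0.026,0.002],-0.39]
    - [[-0.002,-0.032,0.002],-0.47]
    - [[-0.004,-0.037,0.002],-0.55]
    - [[-0.006,-0.042,0.002],-0.63]
    - [[-0.008,-0.047,0.002],-0.71]
    - [[-0.011,-0.051,0.002],-0.79]
    - [[-0.015,-0.055,0.002],-0.87]
    - [[-0.018,-0.059,0.002],-0.95]
    - [[-0.022,-0.063,0.002],-1.03]
    - [[-0.027,-0.066,0.002],-1.1]
    - [[-0.031,-0.069,0.002],-1.18]
    - [[-0.036,-0.071,0.002],-1.26]
    - [[-0.041,-0.073,0.002],-1.34]
    - [[-0.046,-0.074,0.002],-1.42]
    - [[-0.051,-0.075,0.002],-1.5]

```text
clock: 7.1
ee_pos: [0.6362, -0.0637, 0.2023]
orientation: [0.003, 0.962, 0.274, 0.003]
ft_force: [2.4, -1.9, 0.5]
finger_gap: -0.003
```

```bash
python3 - <<'E'
from h import *
s=r.get_state();print(s["ee_pos"],s["ft_force"],circ(130))
p,d,P=cloud("wrist");cv2.imwrite("pics/w2.png",p[...,::-1])
rows([circ(t) for t in np.arange(135,235,5)])
E
```

```text
[ 0.63620325 -0.06374185  0.20233123] [ 2.44041184 -1.94424496  0.46992364] (np.float64(0.6346311375800939), np.float64(-0.06319020183939464), 0.2, 121.72222222222223)
az0 122.1 j6 0.91
[[[-0.001, -0.006, 0.002], -0.07], [[-0.001, -0.011, 0.002], -0.15], [[-0.002, -0.016, 0.002], -0.23], [[-0.003, -0.021, 0.002], -0.31], [[-0.004, -0.026, 0.002], -0.39], [[-0.006, -0.031, 0.002], -0.47], [[-0.008, -0.035, 0.002], -0.55], [[-0.011, -0.04, 0.002], -0.63], [[-0.014, -0.044, 0.002], -0.71], [[-0.018, -0.047, 0.002], -0.78], [[-0.021, -0.051, 0.002], -0.86], [[-0.025, -0.054, 0.002], -0.94], [[-0.029, -0.057, 0.002], -1.02], [[-0.034, -0.059, 0.002], -1.1], [[-0.038, -0.061, 0.002], -1.18], [[-0.043, -0.062, 0.002], -1.26], [[-0.048, -0.063, 0.002], -1.34], [[-0.053, -0.064, 0.002], -1.42], [[-0.058, -0.064, 0.002], -1.5], [[-0.063, -0.064, 0.002], -1.57]]
```

View pics/w2.png

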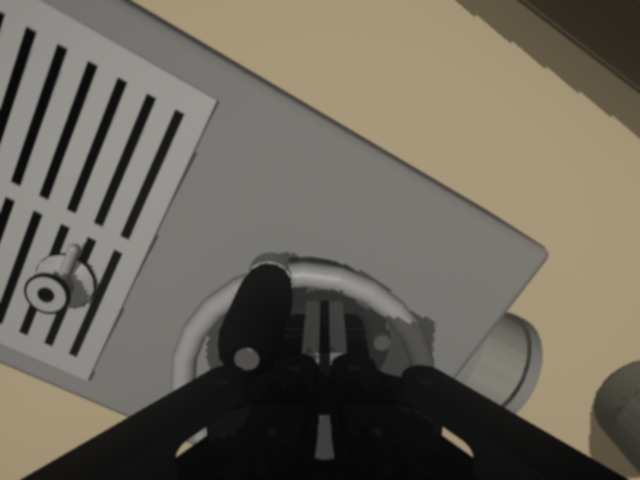

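The wrist picture shows the black handle (255,320) lying against the outside of the left finger, as intended.

Emit:
drive_tool:
  increments:
    - [[-0.001,-0.006,0.002],-0.07]
    - [[-0.001,-0.011,0.002],-0.15]
    - [[-0.002,-0.016,0.002],-0.23]
    - [[-0.003,-0.021,0.002],-0.31]
    - [[-0.004,-0.026,0.002],-0.39]
    - [[-0.006,-0.031,0.002],-0.47]
    - [[-0.008,-0.035,0.002],-0.55]
    - [[-0.011,-0.04,0.002],-0.63]
    - [[-0.014,-0.044,0.002],-0.71]
    - [[-0.018,-0.047,0.002],-0.78]
    - [[-0.021,-0.051,0.002],-0.86]
    - [[-0.025,-0.054,0.002],-0.94]
    - [[-0.029,-0.057,0.002],-1.02]
    - [[-0.034,-0.059,0.002],-1.1]
    - [[-0.038,-0.061,0.002],-1.18]
    - [[-0.043,-0.062,0.002],-1.26]
    - [[-0.048,-0.063,0.002],-1.34]
    - [[-0.053,-0.064,0.002],-1.42]
    - [[-0.058,-0.064,0.002],-1.5]
    - [[-0.063,-0.064,0.002],-1.57]

```text
clock: 9.15
ee_pos: [0.5509, -0.0419, 0.2018]
orientation: [0.006, 0.485, 0.875, 0.002]
ft_force: [4.8, 2.3, 3.2]
finger_gap: -0.005
```

```bash
python3 - <<'E'
from h import *
s=r.get_state();print(s["ee_pos"],s["ft_force"],circ(230))
rows([circ(t) for t in np.arange(235,332,5)])
E
```

```text
[ 0.55088347 -0.04191265  0.20178991] [4.80939958 2.31097939 3.21364193] (np.float64(0.5485577435059166), np.float64(-0.04179439377737927), 0.2, 212.27777777777777)
az0 -148.0 j6 -0.64
[[[0.001, -0.007, 0.002], -0.08], [[-0.0, -0.012, 0.002], -0.16], [[-0.002, -0.016, 0.002], -0.24], [[-0.004, -0.021, 0.002], -0.32], [[-0.006, -0.025, 0.002], -0.4], [[-0.008, -0.029, 0.002], -0.48], [[-0.011, -0.033, 0.002], -0.56], [[-0.014, -0.036, 0.002], -0.64], [[-0.018, -0.04, 0.002], -0.72], [[-0.022, -0.042, 0.002], -0.8], [[-0.026, -0.045, 0.002], -0.87], [[-0.03, -0.047, 0.002], -0.95], [[-0.034, -0.049, 0.002], -1.03], [[-0.039, -0.05, 0.002], -1.11], [[-0.043, -0.051, 0.002], -1.19], [[-0.048, -0.052, 0.002], -1.27], [[-0.052, -0.052, 0.002], -1.35], [[-0.057, -0.052, 0.002], -1.43], [[-0.061, -0.051, 0.002], -1.51], [[-0.066, -0.05, 0.002], -1.59]]
```

Emit:
drive_tool:
  increments:
    - [[0.001,-0.007,0.002],-0.08]
    - [[0,-0.012,0.002],-0.16]
    - [[-0.002,-0.016,0.002],-0.24]
    - [[-0.004,-0.021,0.002],-0.32]
    - [[-0.006,-0.025,0.002],-0.4]
    - [[-0.008,-0.029,0.002],-0.48]
    - [[-0.011,-0.033,0.002],-0.56]
    - [[-0.014,-0.036,0.002],-0.64]
    - [[-0.018,-0.04,0.002],-0.72]
    - [[-0.022,-0.042,0.002],-0.8]
    - [[-0.026,-0.045,0.002],-0.87]
    - [[-0.03,-0.047,0.002],-0.95]
    - [[-0.034,-0.049,0.002],-1.03]
    - [[-0.039,-0.05,0.002],-1.11]
    - [[-0.043,-0.051,0.002],-1.19]
    - [[-0.048,-0.052,0.002],-1.27]
    - [[-0.052,-0.052,0.002],-1.35]
    - [[-0.057,-0.052,0.002],-1.43]
    - [[-0.061,-0.051,0.002],-1.51]
    - [[-0.066,-0.05,0.002],-1.59]

```text
clock: 11.15
ee_pos: [0.5439, -0.1237, 0.2011]
orientation: [0.007, -0.285, 0.959, -0.002]
ft_force: [-2.8, 5.5, 3.6]
finger_gap: -0.002
```

```bash
python3 - <<'E'
from h import *
s=r.get_state();print(s["ee_pos"],s["ft_force"],circ(330),s["joint_pos"][5])
rows([circ(t) for t in np.arange(335,361,5)])
p,d,P=cloud("wrist");cv2.imwrite("pics/w3.png",p[...,::-1])
pi=p.astype(int)
m=(pi.max(-1)<70)&(P[...,2]>.18)&(P[...,2]<.24)&(np.hypot(*(P[...,:2]-HUB).transpose(2,0,1))<.09)
n,l,st,c=cv2.connectedComponentsWithStats(m.astype(np.uint8))
for i in range(1,n):
    if st[i,4]>150:
        q=P[l==i];print(st[i],np.median(q,0).round(4),q.min(0).round(4),q.max(0).round(4))
E
```

```text
[ 0.54385335 -0.12369103  0.20113778] [-2.75666429  5.45457524  3.63591033] (np.float64(0.5432194626980145), np.float64(-0.12447911627811667), 0.2, 302.8333333333333) -2.377352008585543
az0 -56.9 j6 -2.38
[[[-0.0, -0.005, 0.001], -0.07], [[-0.002, -0.009, 0.001], -0.15], [[-0.004, -0.013, 0.001], -0.23], [[-0.006, -0.017, 0.001], -0.31], [[-0.009, -0.02, 0.001], -0.39], [[-0.012, -0.024, 0.001], -0.47]]
[ 218  275  152  140 9495] [ 0.5473 -0.1374  0.2212] [ 0.5276 -0.1551  0.1801] [ 0.5657 -0.1148  0.24  ]
```

View pics/w3.png

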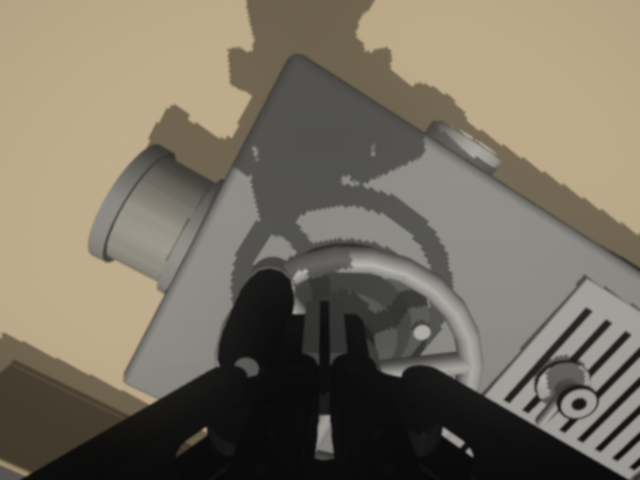

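The handle (255,320) is still against the outside of the finger. I'll push the last part, then back off, lift and look.

Emit:
drive_tool:
  increments:
    - [[0,-0.005,0.001],-0.07]
    - [[-0.002,-0.009,0.001],-0.15]
    - [[-0.004,-0.013,0.001],-0.23]
    - [[-0.006,-0.017,0.001],-0.31]
    - [[-0.009,-0.02,0.001],-0.39]
    - [[-0.011,-0.023,0.001],-0.45]
    - [[-0.011,-0.023,0.001],-0.45]
    - [[-0.011,-0.023,0.001],-0.45]

```text
clock: 12.0
ee_pos: [0.5664, -0.1373, 0.201]
orientation: [0.006, -0.492, 0.871, -0.004]
ft_force: [-2.9, 1.0, 2.7]
finger_gap: -0.0
```

```bash
python3 - <<'E'
from h import *
s=r.get_state();print(s["ee_pos"],s["ft_force"],circ(358),s["joint_pos"][5])
x,y,z,az=circ(358,.045)
rows([(x,y,.2,az),(x,y,.33,az)])
E
```

```text
[ 0.56643281 -0.13731443  0.20102543] [-2.87298239  0.97108207  2.73861111] (np.float64(0.5652360025512218), np.float64(-0.1364823424771074), 0.2, 328.18888888888887) -2.8421494101959204
az0 -31.1 j6 -2.84
[[[-0.0, 0.021, 0.001], 0.01], [[-0.001, 0.02, -0.129], 0.01]]
```

Emit:
drive_tool:
  increments:
    - [[0,0.01,0],0]
    - [[0,0.02,0],0]
    - [[0,0.03,0],0]
    - [[0,0.03,-0.05],0]
    - [[0,0.03,-0.1],0]
    - [[0,0.03,-0.13],0]
    - [[0,0.03,-0.13],0]

```text
clock: 12.7
ee_pos: [0.5404, -0.1218, 0.3357]
orientation: [0.01, -0.491, 0.871, -0.007]
ft_force: [0.0, -0.1, 0.1]
finger_gap: -0.0
```

```bash
python3 - <<'E'
from h import *
s=r.get_state();print(s["ee_pos"],s["ft_force"])
p,d,P=cloud("wrist");cv2.imwrite("pics/w4.png",p[...,::-1])
pi=p.astype(int)
m=(pi.max(-1)<70)&(P[...,2]>.18)&(P[...,2]<.24)&(np.hypot(*(P[...,:2]-HUB).transpose(2,0,1))<.09)
n,l,st,c=cv2.connectedComponentsWithStats(m.astype(np.uint8))
for i in range(1,n):
    if st[i,4]>150:
        q=P[l==i];t=q[q[:,2]>.222];print(st[i],np.median(q,0).round(4));print(t.min(0),t.max(0),t.mean(0))
        v=t.mean(0)[:2]-HUB;print(np.hypot(*v),np.degrees(np.arctan2(v[1],v[0])))
E
```

```text
[ 0.54035514 -0.12184041  0.33574023] [ 0.01834954 -0.10806406  0.08306308]
[ 227  203   43   49 1340] [ 0.5833 -0.1497  0.2212]
[ 0.57893078 -0.15701243  0.22203319] [ 0.60018515 -0.13636032  0.22892651] [ 0.5879736  -0.14735561  0.22540572]
0.05988878771206777 -82.34891367430075
```

View pics/w4.png

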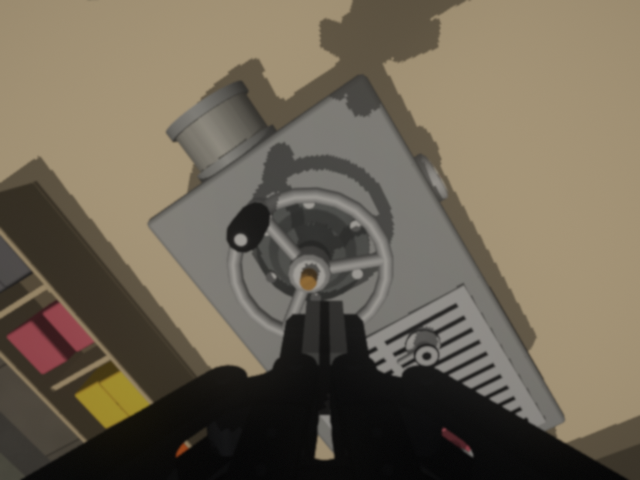

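Handle top is now at (0.588,-0.147); at the start it was (0.588,-0.148). The wheel is at one full turn within about 1°. Next, the toggle.

```bash
python3 - <<'E'
from h import *
Z=np.load("top0.npz");p,P=Z["p"].astype(int),Z["P"]
m=np.zeros((480,640),bool);m[225:255,154:182]=1
m&=(p.max(-1)<60)&(P[...,2]>.13)&(P[...,1]<.42)
for u in range(154,180):
    q=P[:,u][m[:,u]]
    if len(q): print(u,len(q),q.mean(0).round(4),q[:,0].min().round(4),q[:,0].max().round(4))
rows([(.51,.27,.36,0)])
E
```

```text
154 16 [0.5102 0.4187 0.1658] 0.4674 0.5416
155 20 [0.5119 0.4169 0.1625] 0.4677 0.5479
156 11 [0.5072 0.416  0.1561] 0.4679 0.5478
157 5 [0.5213 0.4169 0.1426] 0.4935 0.5492
158 5 [0.5079 0.4108 0.1549] 0.498 0.5147
159 10 [0.5108 0.4097 0.149 ] 0.4985 0.5235
160 5 [0.5114 0.4045 0.1578] 0.5058 0.5171
161 6 [0.5096 0.4006 0.1622] 0.5032 0.5168
162 6 [0.5092 0.3968 0.1662] 0.5027 0.5163
163 6 [0.5088 0.393  0.17  ] 0.5029 0.5159
164 6 [0.5088 0.3906 0.1689] 0.5023 0.5156
165 7 [0.5098 0.3869 0.1726] 0.5022 0.5181
166 7 [0.5096 0.3836 0.1748] 0.5018 0.5175
167 8 [0.5081 0.3806 0.1759] 0.4997 0.5178
168 8 [0.5079 0.3775 0.1773] 0.4988 0.518
169 9 [0.5091 0.3743 0.1794] 0.4984 0.5211
170 9 [0.5091 0.372  0.1778] 0.4985 0.5205
171 9 [0.5093 0.3698 0.1756] 0.4987 0.5214
172 8 [0.5078 0.3668 0.1766] 0.4987 0.5171
173 7 [0.5095 0.3653 0.172 ] 0.5015 0.5178
174 5 [0.5097 0.3634 0.1685] 0.504 0.5155
az0 -31.1 j6 -2.82
[[[-0.32, 0.227, -0.029], -0.54]]
```

```bash
python3 - <<'E'
from h import *
rows([(.509,.363,.33,0),(.509,.363,.21,0)])
E
```

```text
az0 -31.1 j6 -2.82
[[[-0.399, 0.276, 0.001], -0.54], [[-0.398, 0.279, 0.121], -0.54]]
```

Emit:
drive_tool:
  increments:
    - [[-0.399,0.276,0],-0.54]
    - [[-0.399,0.276,0],-0.54]
    - [[-0.399,0.276,0],-0.54]
    - [[-0.399,0.276,0],-0.54]
    - [[-0.399,0.276,0],-0.54]
    - [[-0.399,0.276,0],-0.54]
    - [[-0.399,0.276,0],-0.54]
    - [[-0.399,0.276,0],-0.54]
    - [[-0.399,0.276,0],-0.54]
    - [[-0.399,0.276,0],-0.54]
    - [[-0.399,0.276,0],-0.54]
    - [[-0.399,0.276,0],-0.54]
    - [[-0.399,0.276,0],-0.54]
    - [[-0.399,0.276,0],-0.54]
    - [[-0.399,0.278,0.04],-0.54]
    - [[-0.399,0.279,0.08],-0.54]
    - [[-0.399,0.279,0.12],-0.54]
    - [[-0.399,0.279,0.12],-0.54]

```text
clock: 14.55
ee_pos: [0.5065, 0.3607, 0.2061]
orientation: [0.002, -0.705, 0.709, -0.007]
ft_force: [-0.6, -0.4, 0.8]
finger_gap: -0.002
```

```bash
python3 - <<'E'
from h import *
s=r.get_state();print(s["ee_pos"],s["ft_force"])
p,d,P=cloud("wrist");cv2.imwrite("pics/w5.png",p[...,::-1])
rows([(.509,.363,z,0) for z in (.195,.185,.175,.165,.155,.15,.145,.141)])
E
```

```text
[0.50653137 0.36072209 0.20608386] [-0.58269382 -0.35139713  0.79053855]
az0 -0.3 j6 -2.51
[[[-0.001, -0.001, 0.014], -0.0], [[-0.001, -0.001, 0.024], -0.0], [[-0.001, -0.0, 0.034], -0.0], [[-0.001, -0.0, 0.044], -0.0], [[-0.001, -0.0, 0.054], -0.0], [[-0.001, -0.0, 0.059], -0.0], [[-0.001, 0.0, 0.064], -0.0], [[-0.001, 0.0, 0.068], -0.0]]
```

View pics/w5.png

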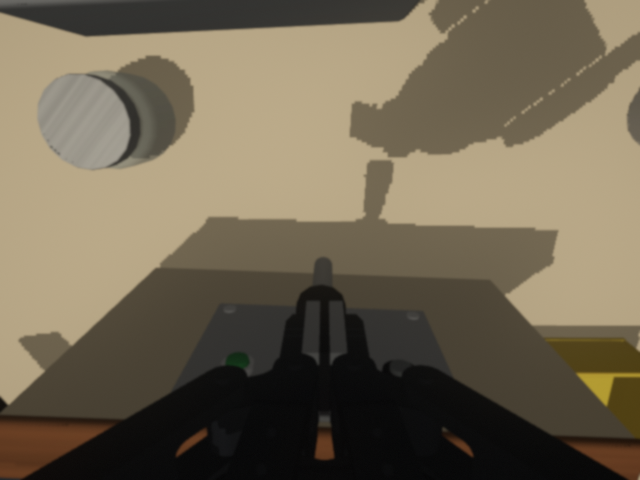

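The fingertips at (323,310) are centred over the black toggle end (322,295). Pushing down.

Emit:
drive_tool:
  increments:
    - [[-0.001,0,0.014],0]
    - [[-0.001,0,0.024],0]
    - [[-0.001,0,0.034],0]
    - [[-0.001,0,0.044],0]
    - [[-0.001,0,0.054],0]
    - [[-0.001,0,0.059],0]
    - [[-0.001,0,0.064],0]
    - [[-0.001,0,0.066],0]
    - [[-0.001,0,0.066],0]
    - [[-0.001,0,0.066],0]

```text
clock: 15.6
ee_pos: [0.5093, 0.363, 0.1438]
orientation: [0.004, -0.706, 0.709, -0.007]
ft_force: [-0.2, -1.8, 0.9]
finger_gap: -0.001
```

Emit:
drive_tool:
  increments:
    - [[0,0,0.003],0]
    - [[0,0,0.005],0]
    - [[0,0,0.006],0]
    - [[0,0,0.006],0]

```text
clock: 16.0
ee_pos: [0.5097, 0.3636, 0.1401]
orientation: [0.005, -0.706, 0.709, -0.008]
ft_force: [-5.7, -6.2, 21.5]
finger_gap: -0.003
```

Force rose to 21 N, so the toggle is at its stop. Backing off upward for a look.

Emit:
drive_tool:
  increments:
    - [[0,0,-0.04],0]
    - [[0,0,-0.09],0]
    - [[0,0,-0.14],0]
    - [[0.05,0,-0.18],0]
    - [[0.1,0,-0.18],0]
    - [[0.12,0,-0.18],0]
    - [[0.12,0,-0.18],0]
    - [[0.12,0,-0.18],0]

```text
clock: 16.8
ee_pos: [0.5063, 0.2446, 0.3209]
orientation: [0.006, -0.705, 0.709, -0.007]
ft_force: [-0.4, 0.2, 0.1]
finger_gap: 0.004
```

```bash
python3 - <<'E'
from h import *
s=r.get_state();print(s["ee_pos"],s["ft_force"])
p,d,P=cloud("wrist");ps,ds,Ps=cloud("side")
pi=p.astype(int)
for n,a,A in(("wrist",p,P),("side",ps,Ps)):
    m=(a.max(-1)<60)&(abs(A[...,0]-.509)<.03)&(A[...,1]>.35)&(A[...,1]<.398)&(A[...,2]>.09)&(A[...,2]<.2)
    q=A[m];print(n,len(q),(np.median(q,0),q.min(0),q.max(0)) if len(q) else 0)
m=(ps.max(-1)<50)&(Ps[...,2]>.18)&(Ps[...,2]<.235)&(np.hypot(*(Ps[...,:2]-HUB).transpose(2,0,1))<.09)
q=Ps[m];print("handle side",len(q),np.median(q,0))
cv2.imwrite("pics/f.png",np.hstack([cv2.resize(p,(400,300)),cv2.resize(ps,(400,300))])[...,::-1])
# bystander change
S=np.load("side0.npz")["p"].astype(int);df=(abs(S-ps).max(-1)>60)
print("boxes",[cv2.boundingRect(c) for c in cv2.findContours(df.astype(np.uint8),0,2)[0] if cv2.contourArea(c)>60])
E
```

```text
[0.50634919 0.2445599  0.32092453] [-0.36850612  0.15987678  0.11712405]
wrist 0 0
side 124 (array([0.50507479, 0.38316123, 0.14256455]), array([0.49724314, 0.36909136, 0.13332314]), array([0.51570557, 0.3975349 , 0.14974617]))
handle side 87 [ 0.58465626 -0.1361481   0.2004069 ]
boxes [(427, 460, 44, 20), (393, 448, 23, 32), (281, 410, 10, 17), (240, 385, 18, 29), (483, 384, 111, 96), (622, 370, 18, 35), (531, 365, 17, 19), (423, 365, 58, 115), (493, 334, 32, 25), (597, 331, 43, 68), (511, 328, 24, 18), (532, 317, 75, 60), (546, 314, 62, 28), (509, 300, 22, 13), (521, 297, 17, 11), (325, 285, 192, 78), (493, 233, 24, 42), (506, 202, 30, 52), (538, 119, 41, 82), (332, 116, 43, 19), (333, 111, 91, 53), (318, 99, 58, 23), (270, 92, 67, 25), (215, 90, 92, 204), (215, 89, 30, 35), (263, 78, 21, 9), (343, 37, 66, 62), (212, 35, 170, 73), (520, 0, 120, 330), (396, 0, 221, 80)]
```

View pics/f.png

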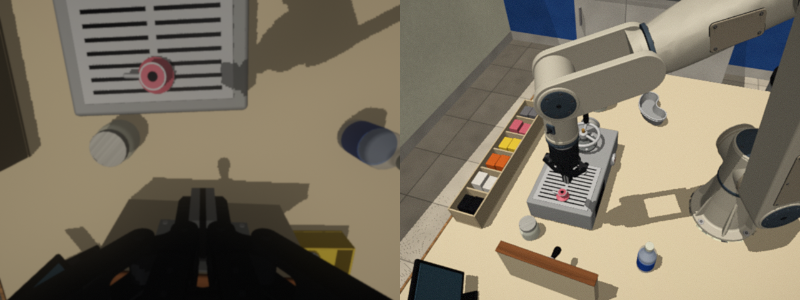

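The side view shows the toggle lying low at (555,252) in the combined picture, with its upper surface at z 0.133–0.150. The wheel handle is at its starting place, nothing on the grille or counter looks moved, and the arm is clear.

```bash
python3 -c "
from bench import r
print(r.finish_job())"
```

```text
the job is handed in; nothing more can be done
None
```

I turned the hand wheel one full turn anticlockwise by pushing its handle with the outside of the shut fingers. I then pushed the toggle down to its stop from above with the fingertips, and handed the job in at about 17 s of the 62 s allowed.

My last checks:
- **Wheel:** the wrist camera put the handle about 1 mm (1°) from where it started. The side camera gave the same to about 1 mm.
- **Toggle:** the force on the tool rose to about 21 N at the stop. Afterwards the side camera showed the upper surface of the toggle's end at z 0.133 m, consistent with fully down. The wrist camera's check on the toggle found no points, because the toggle was out of its sight.
- **Bystanders:** nothing I could see in the last picture looked moved. I did not measure each one, and the arm hid the bell and the canister in that view.
- **Arm:** it was clear of everything at hand-in, with near-zero force on the tool.

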